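Set the square against the guide at the cutting mark

ROBOT

A 6-joint arm with a two-finger parallel gripper is mounted at the origin on the work surface. World frame = base frame: x ahead of the robot, y to its left, z up, the work surface at z = 0. Lengths are in m, angles in degrees, forces in N, time in s.
With the tool pointing down it reaches from about 0.425 to 0.95 m from the base axis. Payload 14.7 kg.
Tool frame: the origin (TCP) lies between the finger pads; the fingertips stand 8 mm ahead of it and the grasp point (between the pads) lies 11 mm behind it; y points along the fingers, x is the direction in which the jaws open and shut, and the axes are right-handed (so a half turn about y gives the same grasp; the last joint's range is limited). The gripper opens to 85 mm and grips with 20 to 120 N. Pads are 22 mm wide; open, the fingers measure 114 mm over their backs; the gripper's body (76 mm by 85 mm) begins 54 mm behind the grasp point. The pads swing forward as they close: fully open they stand 13 mm farther back than shut.
Start: joints at [-2.67, 27.513, 91.461, -0, 61.026, -2.67], TCP at [0.65, 0, 0.239] pointing down, gripper open.
Joint ranges: [-157.49, 157.49], [-46.99, 117.5], [13.45, 153.17], [-89.5, 269.5], [5.16, 153.95], [-167.48, 167.48]. Speed limits (degrees/s): [108.29, 108.29, 136.94, 172.46, 172.46, 172.46].

INTERFACE

Orientations are given as [roll, pitch, yaw] about the fixed x, y, z axes, in that order (R = Rz(yaw) Ry(pitch) Rx(roll)).
In Python, from bench import * gives the robot as it stands.
- The arm moves only by the shell command python3 -m jog 'ROWS' [OPENING] [FORCE]. ROWS is JSON, a list of rows, each a list of 2 entries, a list of its own where there are three numbers: the shift along the tool's x, y, z in cm, then the turn, a rotation vector about the tool's x, y, z in rad. A call has 1 to 12 rows; each row is the pose to reach, as a shift and turn from the pose commanded when the call began, along the tool's axes at that moment; what a row does not reach only later rows make up. A row lasts 1/10 s, in which the tool goes at most 50 mm and 8.59 degrees, less where a joint would pass 70% of its speed; a pose out of reach is approached as far as the arm can. A call with a gripper value outside its range is refused whole. OPENING is the gripper's target within -1 to 1 (shut at 1, half-way at 0, fully open at -1), set as the call begins (- or left out, the last holds). The fingers move at their own pace and stop on an object; FORCE is the grip in N (left out, the last holds). Time passes only in rows, so rows that repeat a pose let the fingers close. It gives the time, the measured TCP pose, the force and the opening at its end, in the units of the state.
- read_state(): the state, without advancing time (a new reading comes with each control period).
- camera(name): name is "scene" or "side" or "wrist"; returns the picture (400x640x3 uint8, red, green, blue); there is no depth.
- camera_model(name): a dict with "vfov" (degrees; the focal length in pixels is half the picture's height over the tangent of half this angle, whatever the lens; pixels are square), "cx", "cy" (the principal point, pixels), "pose" (4x4, takes a point from camera to world coordinates). Camera axes: x right, y up, looking along -z (the intrinsics and any distortion apply to the point x, -y, -z); pixel columns grow to the right and rows downward; lengths in m; the calibration is good to about 2 mm. The wrist camera is an equidistant fisheye: a pixel r from the principal point sees the ray r / f radians off the axis. A picture is of the moment at which its call begins: read the wrist's pose just before it. camera_model takes no time and is no camera call; for the wrist camera it gives the pose at the moment of the call.
- close_job(): hands the job in, once; it reports no verdict.
The state is a dict: "time": time; "qpos": joint angles; "joint_vel": joint speeds; "tau": joint torques, N m; "ee_pos": TCP position; "eef_rot": TCP orientation; "wrist_force": force on the tool from outside, world axes, zero at the start; "moment": the same for the moment, N m; "finger_gap": finger opening in m.
Only numpy, scipy, OpenCV 4.12 (cv2) and the standard library are available. Lean on these libraries where they do the work, as an engineer would, in place of code of your own. Each camera call takes 0.05 s, during which the arm holds its last target.

TASK

The coated glass plate is to be scored at its red line. Bring the square over (it has a green handle) and press its stock against the aluminium guide edge of the cutting board, gently (roughly 5 to 15 newtons, for about a second), so that it sits flush along its whole length. Leave it lying there flat on the bench, still flush, with the dark blue outer edge of the orange blade on the red line, and do not disturb the beaker, the bottle or the dish.

Things in the scene. Friction and masses are not known exactly. Their poses are not given: they have to be found in the camera images.
- board: grey cutting board fixed to the bench, 240 mm (its x) by 200 mm (its y, guide included), its top 20 mm above the bench; a white coated glass plate 200 by 160 mm, 4 mm thick, is fixed on it (top at 24 mm). Origin: centre of the underside, on the bench; z up.
- guide: bare aluminium strip along the board's long -y side, part of the board, 240 mm long, 10 mm wide, 24 mm high, rigid. Its frame is the board's (same origin and axes); the outer face to lay the stock against is the plane y = -100 mm, reaching from x = -120 to 120 mm and from the bench up to 24 mm. The bench outside it is free.
- mark: thin red line, 3 mm wide, on the white plate, running from its origin 140 mm along its y axis, square to the guide face. The origin is its end near the guide, on the plate top (24 mm above the bench); axes parallel to the board's. Its place along the guide (board x) varies.
- square: the loose square, 0.28 to 0.46 kg, standing on its stock, an aluminium bar 120 mm long (x), 28 mm wide (y), 32 mm high. Origin: centre of the stock's underside, z up. The inner face, to be laid on the guide, is y = +14 mm; the blade leaves it at the stock's +x end, towards +y. Laid against the guide, the square's axes are parallel to the board's.
- square_grip (a point): centre of the green handle block on top of the stock, 51 mm above the stock's underside; axes as the square's. The handle is 56 mm long (x), 22 mm wide (y) and 38 mm high, from 32 to 70 mm above the stock's underside; grip it across its width.
- stock_left (a point): point on the stock's inner face (the face to lay on the guide), 55 mm from the handle's middle towards -x (at the square's x = -55, y = 14, z = 12 mm).
- stock_right (a point): the same at the other end, under the blade (x = 55, y = 14, z = 12 mm).
- blade_edge (a point): point on the dark blue outer edge of the orange plastic blade (square's x = 60, y = 60, z = 26 mm). The blade is 30 mm wide (x = 30 to 60 mm), 3 mm thick, runs from y = 14 to y = 184 mm, its underside 26 mm above the stock's underside: it passes 2 mm over the plate when the stock stands on the bench. The dark blue edge, x = 60 mm, is in line with the stock's end.
- beaker: bystander: glass beaker, 68 mm across, 85 mm high. Origin: centre of its underside.
- amber_bottle: bystander: amber bottle with black cap, 60 mm across, 120 mm high. Origin: centre of its underside.
- dish: bystander: white bowl, 84 mm across, 45 mm high. Origin: centre of its underside.
Mind the look-alikes: they are no part of the job. What is shaped like the square but turquoise is not meant.

How it is judged (in metres and radians):
On the way:
1. the square's stock is pressed against the guide face with 2 to 20 N, within 1.5 mm of it at both ends, for 0.3 s (y of each of stock_left, stock_right in the frame of guide above -0.1015 m and contact force between square and guide between 2 and 20 N and angle between square's own z axis and vertical below 0.06 rad), for 0.3 s.
At the end, for the whole second after the job is handed in: The square is at rest, let go, its stock standing flat on the bench (within 0.04 rad, underside within 4 mm) and no more than 1.5 mm from the guide face at both ends, and the blade's dark blue outer edge within 3.5 mm of the middle of the red line (y of each of stock_left, stock_right in the frame of guide above -0.1015 m and x of blade_edge in the frame of mark between -0.0035 and 0.0035 m and angle between square's own z axis and vertical below 0.04 rad and height (world z) of square below 0.004 m and linear speed of square below 0.01 m/s); the robot touches nothing.
It fails at once if the square is rammed into the board or guide with more than 40 N (contact force between square and board above 40 N).
It fails at once if the beaker is moved by more than 25 mm or tipped (distance of beaker from where it was at the start of the episode above 0.025 m or angle between beaker's own z axis and vertical above 0.5 rad).
It fails at once if the amber bottle is moved by more than 25 mm or tipped (distance of amber_bottle from where it was at the start of the episode above 0.025 m or angle between amber_bottle's own z axis and vertical above 0.5 rad).
It fails at once if the dish is moved by more than 25 mm or tipped (distance of dish from where it was at the start of the episode above 0.025 m or angle between dish's own z axis and vertical above 0.5 rad).
It also fails if it takes over 72 s, if anything falls off the work surface, if the arm or the gripper's body presses on something with over 40 N, if the wrist force passes 120 N, or if a joint passes its speed limit or range.

## Working session

There is one attempt and no reset: what is moved stays moved. The work goes in short steps, Python scripts to look and compute and a shell command to move; the robot and the scene stay as the last step left them, time stands still between calls to the robot, and variables do not carry over. Pictures are saved under pics/ and viewed, and the job is handed in when it is done.

```bash
mkdir -p pics; ls; python3 - <<'E'
from bench import *
import cv2
print(read_state())
for n in("scene","side","wrist"):
    m=camera_model(n); print(n,m)
    cv2.imwrite(f"pics/{n}0.png",camera(n)[:,:,::-1])
E
```

```text
pics
{'time': 0.0, 'qpos': array([-2.66862972e+00,  2.75511649e+01,  9.14932309e+01, -2.30070000e-04,
        6.10260127e+01, -2.67028359e+00]), 'joint_vel': array([ 0.01934345,  0.02277847,  0.0051156 , -0.05877577, -0.09239131,
        0.05127175]), 'tau': array([ 2.41355090e-03, -9.50650907e+01, -4.30184269e+01, -5.27583288e-04,
        1.24796593e-02,  1.26860105e-04]), 'ee_pos': array([6.49601457e-01, 5.36375395e-05, 2.38660930e-01]), 'eef_rot': array([-8.99969207e+01,  7.03413918e-02,  1.76732812e-03]), 'wrist_force': array([-0.19216898,  0.34871616, -0.55390347]), 'moment': array([ 0.00997885,  0.01531076, -0.04856894]), 'finger_gap': 0.08541899883724054}
scene {'vfov': 53.28158343021877, 'cx': 318.9746904240334, 'cy': 199.39033796535102, 'pose': array([[-0.64427834, -0.41492967,  0.6424475 ,  1.19142514],
       [ 0.76465199, -0.33346212,  0.55146202,  0.36773202],
       [-0.01458605,  0.84654379,  0.53211921,  0.61368808],
       [ 0.        ,  0.        ,  0.        ,  1.        ]])}
side {'vfov': 55.1819768251266, 'cx': 316.639320460809, 'cy': 190.83538873707013, 'pose': array([[ 0.76267907,  0.4392395 , -0.47475183, -0.01400062],
       [-0.64673458,  0.50949936, -0.56757799, -0.83671709],
       [-0.00741692,  0.73991828,  0.67265588,  0.79170243],
       [ 0.        ,  0.        ,  0.        ,  1.        ]])}
wrist {'vfov': 65.70646984690485, 'cx': 320.0235293907986, 'cy': 199.61907267504813, 'pose': array([[ 9.99999449e-01, -8.39820347e-04,  6.30120251e-04,
         6.49372733e-01],
       [ 6.27811729e-04,  9.59336992e-01,  2.82262540e-01,
         7.15621302e-02],
       [-8.41547491e-04, -2.82261989e-01,  9.59336991e-01,
         3.73677680e-01],
       [ 0.00000000e+00,  0.00000000e+00,  0.00000000e+00,
         1.00000000e+00]])}
```

View pics/scene0.png

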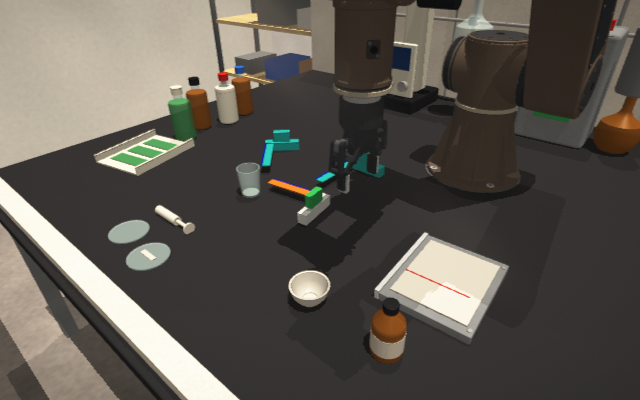

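View pics/side0.png

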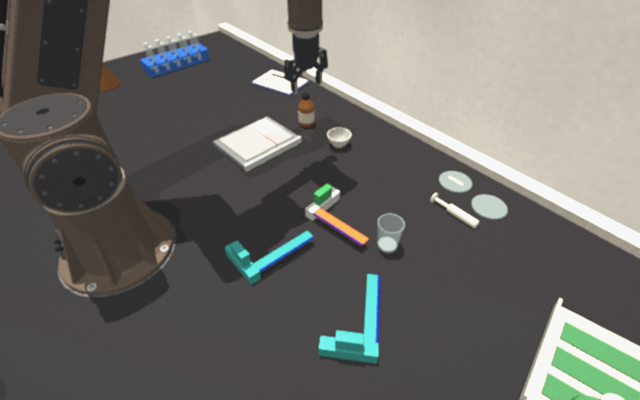

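View pics/wrist0.png

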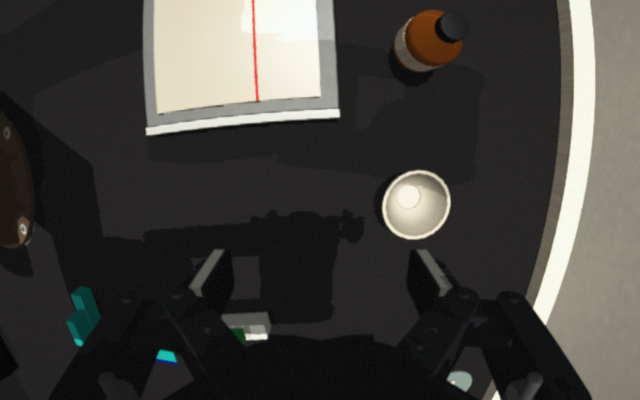

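```bash
python3 - <<'E'
import cv2
def crop(n,x0,y0,w,h,k,o):
    im=cv2.imread(n)[y0:y0+h,x0:x0+w]
    cv2.imwrite(o,cv2.resize(im,None,fx=k,fy=k,interpolation=cv2.INTER_CUBIC))
crop("pics/scene0.png",260,170,80,60,10,"pics/c1.png")
crop("pics/side0.png",295,175,80,75,8,"pics/c2.png")
crop("pics/scene0.png",370,230,145,105,5,"pics/c3.png")
crop("pics/side0.png",205,110,105,65,7,"pics/c4.png")
crop("pics/wrist0.png",135,0,215,140,3.7,"pics/c5.png")
E
```

```text
(no output)
```

View pics/c1.png

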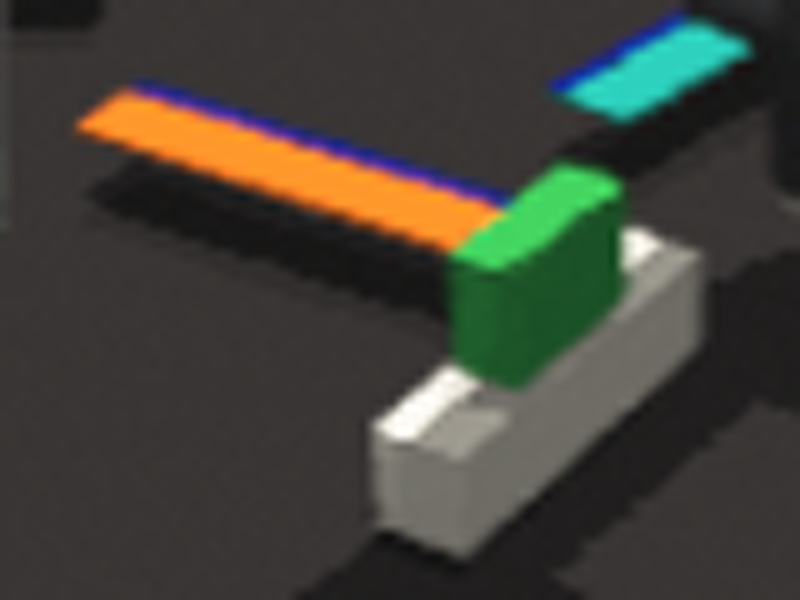

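View pics/c2.png

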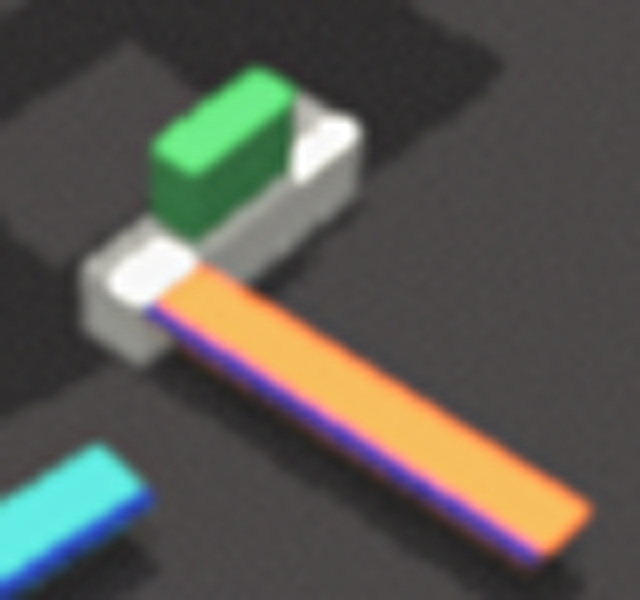

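View pics/c3.png

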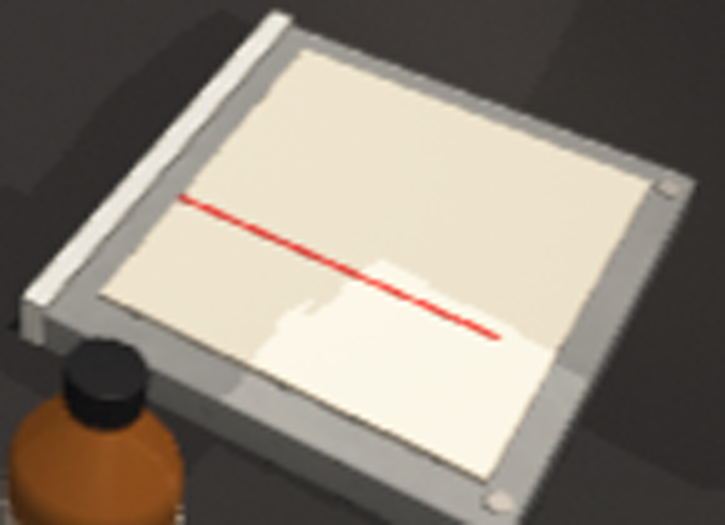

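View pics/c4.png

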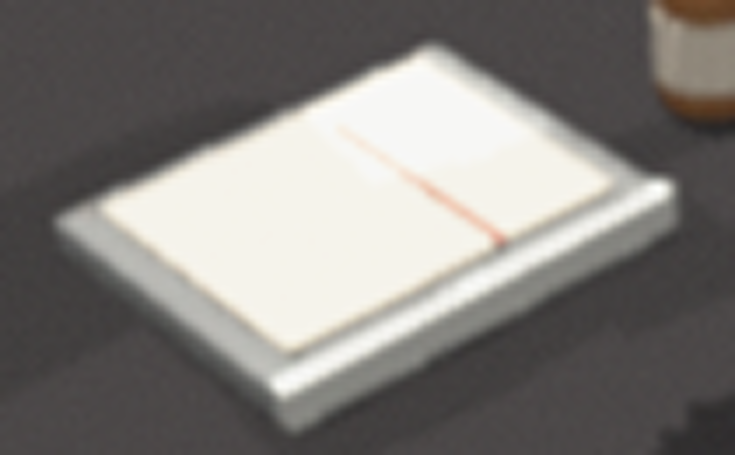

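View pics/c5.png

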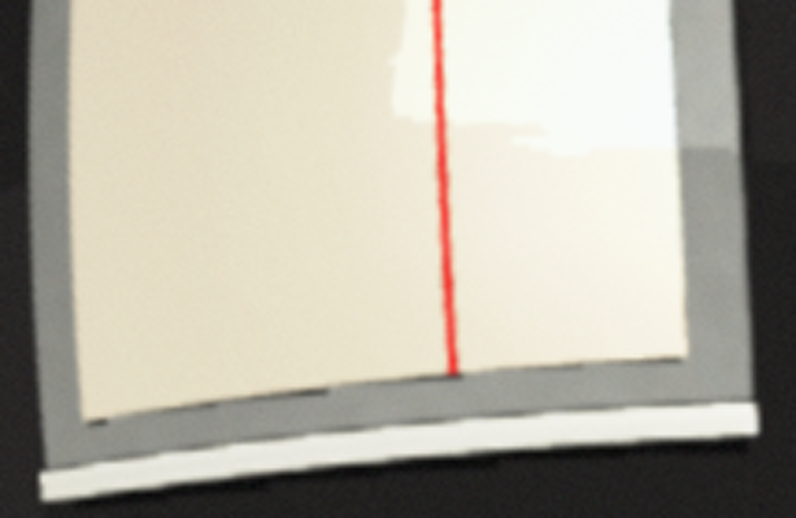

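```bash
cat > h.py <<'E'
import numpy as np, json
from scipy.optimize import least_squares
def proj(m,P,fish=False):
    T=np.array(m["pose"]); p=(np.atleast_2d(P)-T[:3,3])@T[:3,:3]
    f=200/np.tan(np.radians(m["vfov"])/2)
    x,y,z=p[:,0],-p[:,1],-p[:,2]
    if fish:
        r=np.hypot(x,y); th=np.arctan2(r,z); s=th/np.maximum(r,1e-9)
    else: s=1/z
    return np.c_[m["cx"]+f*s*x, m["cy"]+f*s*y]
def ray(m,uv,fish=False):
    T=np.array(m["pose"]); f=200/np.tan(np.radians(m["vfov"])/2)
    a=(uv[0]-m["cx"])/f; b=(uv[1]-m["cy"])/f
    if fish:
        r=np.hypot(a,b); d=np.array([a/r*np.sin(r),-b/r*np.sin(r),-np.cos(r)])
    else: d=np.array([a,-b,-1.])
    return T[:3,3],T[:3,:3]@d
def onz(m,uv,z,fish=False):
    o,d=ray(m,uv,fish); return o+d*(z-o[2])/d[2]
def unc(c,x0,y0,k): return (np.array(c,float)+.5)/k-.5+[x0,y0]
def tf(q,P):
    P=np.atleast_2d(P)/1000.; c,s=np.cos(q[2]),np.sin(q[2])
    return np.c_[q[0]+c*P[:,0]-s*P[:,1], q[1]+s*P[:,0]+c*P[:,1], P[:,2]]
def fit(obs,q0):  # obs: list of (model,fish,[(uv,P)...])
    def res(q): return np.concatenate([(proj(m,tf(q,[o[1] for o in L]),f)-np.array([o[0] for o in L])).ravel() for m,f,L in obs])
    r=least_squares(res,q0,loss="soft_l1"); return r.x,res(r.x)
E
python3 - <<'E'
from bench import *
from h import *
np.set_printoptions(precision=4,suppress=True)
ms,md,mw=[camera_model(n) for n in("scene","side","wrist")]
U=lambda L,*a:[(unc(c,*a),p) for c,p in L]
S1=U([((375,432),(-60,14,32)),((465,458),(-60,-14,32)),((465,557),(-60,-14,0)),((378,525),(-60,14,0)),((703,258),(60,-14,32)),((135,87),(60,184,29)),((77,127),(30,184,29)),((455,260),(-28,11,70)),((510,270),(-28,-11,70)),((622,185),(28,-11,70)),((560,162),(28,11,70)),((515,388),(-28,-11,32))],260,170,10)
S2=U([((592,510),(30,184,29)),((545,558),(60,184,29)),((140,365),(60,14,0)),((82,325),(60,-14,0)),((82,268),(60,-14,32)),((190,175),(28,11,70)),((297,97),(-28,11,70)),((258,65),(-28,-11,70)),((152,148),(28,-11,70)),((190,240),(28,11,32))],295,175,8)
for name,o in(("both",[(ms,0,S1),(md,0,S2)]),("scene",[(ms,0,S1)]),("side",[(md,0,S2)])):
    q,r=fit(o,[0.65,-0.1,3]); print("square",name,q[:2],np.degrees(q[2]),np.sqrt((r**2).mean()),np.abs(r).max())
B1=U([((275,12),(-120,-100,24)),((293,16),(-120,-90,24)),((22,300),(120,-100,24)),((45,308),(120,-90,24)),((693,182),(-120,100,20))],370,230,5)
B2=U([((275,388),(-120,-100,24)),((677,183),(120,-100,24)),((292,432),(-120,-100,0)),((57,222),(-120,100,20)),((432,45),(120,100,20)),((677,222),(120,-100,0))],205,110,7)
B3=U([((40,500),(-120,-100,24)),((40,472),(-120,-90,24)),((758,434),(120,-100,24)),((757,402),(120,-90,24))],135,0,3.7)
L={"s":(ms,0,[unc(c,370,230,5) for c in((180,198),(500,338))]),"d":(md,0,[unc(c,205,110,7) for c in((503,242),(340,128))]),"w":(mw,1,[unc(c,135,0,3.7) for c in((455,375),(436,0))])}
for name,o in(("all",[(ms,0,B1),(md,0,B2),(mw,1,B3)]),("scene",[(ms,0,B1)]),("side",[(md,0,B2)]),("wrist",[(mw,1,B3)])):
    q,r=fit(o,[0.6,0.3,0]); print("board",name,q[:2],np.degrees(q[2]),np.sqrt((r**2).mean()),np.abs(r).max())
    if name=="all":Q=q
c,s=np.cos(Q[2]),np.sin(Q[2])
for k,(m,f,l) in L.items():
    for uv in l:
        p=onz(m,uv,.024,f)[:2]; d=p-Q[:2]; print("line",k,p,"board",[c*d[0]+s*d[1],-s*d[0]+c*d[1]])
for n,uv in(("beaker",(250,193)),("bottle",(388,348)),("dish",(309,295))):print(n,onz(ms,uv,0.))
E
```

```text
square both [ 0.5125 -0.2338] 188.16250253789616 0.5306922871256056 1.373640917515928
square scene [ 0.5129 -0.2336] 188.07955329621726 0.47092442400695067 0.9726869294325979
square side [ 0.5121 -0.2337] 188.3571576730016 0.5877311397469117 1.4436101391280545
board all [0.5462 0.159 ] 2.83373137290813 0.5113709486999073 1.320666780389132
board scene [0.5473 0.1597] 3.028981964265983 0.44346027217322276 1.0165519920454358
board side [0.5472 0.1608] 2.926326686887074 0.5265797874357296 1.3486768568234595
board wrist [0.5461 0.1589] 2.8027690421636517 0.2819512831161687 0.709479540648772
line s [0.5791 0.0857] board [np.float64(0.02916579814047917), np.float64(-0.07489951852091344)]
line s [0.5711 0.2247] board [np.float64(0.028046519773154203), np.float64(0.06435885355280759)]
line d [0.5776 0.0842] board [np.float64(0.02763786751126358), np.float64(-0.07629052850012955)]
line d [0.5733 0.223 ] board [np.float64(0.030171545244386234), np.float64(0.06250348580576631)]
line w [0.5789 0.0843] board [np.float64(0.02892148106499397), np.float64(-0.0762453701542478)]
line w [0.5719 0.2068] board [np.float64(0.027964284024232965), np.float64(0.04646739413053816)]
beaker [ 0.552  -0.4518  0.    ]
bottle [0.7588 0.155  0.    ]
dish [ 0.7514 -0.042   0.    ]
```

```bash
python3 -m jog '[[[-13.7,7,-23.4],[0,1.428,0]],[[-13.7,7,-23.4],[0,1.428,0]],[[-13.7,7,-23.4],[0,1.428,0]],[[-13.7,7,-23.4],[0,1.428,0]],[[-13.7,7,-23.4],[0,1.428,0]],[[-13.7,7,-23.4],[0,1.428,0]],[[-13.7,7,-23.4],[0,1.428,0]],[[-13.7,7,-23.4],[0,1.428,0]],[[-13.7,7,-23.4],[0,1.428,0]],[[-13.7,7,-23.4],[0,1.428,0]],[[-13.7,7,-23.4],[0,1.428,0]],[[-13.7,7,-23.4],[0,1.428,0]]]'
python3 -m jog '[[[0,0,0],[0,0,0]],[[0,0,0],[0,0,0]]]'
python3 - <<'E'
from bench import *
import cv2
print(camera_model("wrist")["pose"].tolist(),read_state()["qpos"])
cv2.imwrite("pics/w1.png",camera("wrist")[:,:,::-1])
E
```

```text
time: 1.35
ee_pos: [0.5129, -0.2339, 0.1692]
eef_rot: [-90.0, 0.0, -81.7]
wrist_force: [-0.8, -0.1, -0.5]
finger_gap: 0.0857
time: 1.55
ee_pos: [0.513, -0.2339, 0.1693]
eef_rot: [-90.0, 0.0, -81.7]
wrist_force: [0.4, 0.4, 0.3]
finger_gap: 0.0854
[[0.14429756779732866, 0.9493318694119152, 0.27919028214938263, 0.5836218323130324], [-0.9895343408796801, 0.13843855819703502, 0.04070078407281054, -0.22387223339290488], [-1.2148693011984185e-05, -0.2821413959758523, 0.9593728329117961, 0.3042090519694691], [0.0, 0.0, 0.0, 1.0]] [-2.75954927e+01  2.54142332e+01  1.06942157e+02 -1.63606613e-03
  4.76473726e+01  5.41442188e+01]
```

View pics/w1.png

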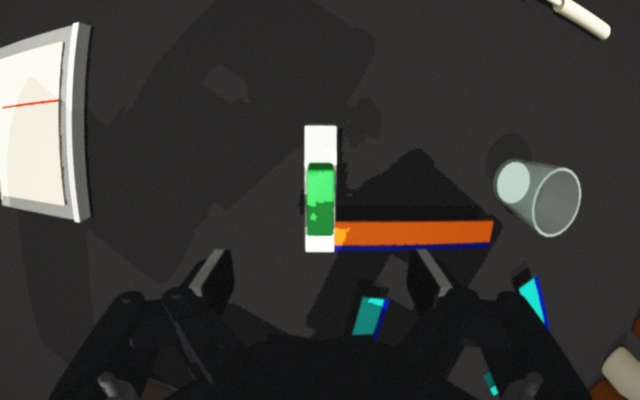

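```bash
python3 -m jog '[[[0,3,0],[0,0,0]],[[0,6,0],[0,0,0]],[[0,9,0],[0,0,0]],[[0,10.5,0],[0,0,0]],[[0,11.5,0],[0,0,0]],[[0,12.3,0],[0,0,0]],[[0,12.3,0],[0,0,0]],[[0,12.3,0],[0,0,0]]]'
python3 -m jog '[[[0,0,0],[0,0,0]],[[0,0,0],[0,0,0]],[[0,0,0],[0,0,0]],[[0,0,0],[0,0,0]],[[0,0,0],[0,0,0]],[[0,0,0],[0,0,0]],[[0,0,0],[0,0,0]],[[0,0,0],[0,0,0]],[[0,0,0],[0,0,0]],[[0,0,0],[0,0,0]],[[0,0,0],[0,0,0]],[[0,0,0],[0,0,0]]]' 1 50
```

```text
time: 2.4
ee_pos: [0.5134, -0.2342, 0.0468]
eef_rot: [-90.0, -0.0, -81.8]
wrist_force: [0.4, 0.4, 0.8]
finger_gap: 0.0853
time: 3.6
ee_pos: [0.5131, -0.2339, 0.0466]
eef_rot: [-90.0, -0.0, -81.8]
wrist_force: [-0.8, 1.6, 5.9]
finger_gap: 0.0212
```

```bash
python3 -m jog '[[[0,-1,0],[0,0,0]],[[0,-2.5,0],[0,0,0]],[[0,-4.5,0],[0,0,0]],[[0,-7,0],[0,0,0]],[[0,-9.5,0],[0,0,0]],[[0,-11,0],[0,0,0]],[[0,-12,0],[0,0,0]],[[0,-12,0],[0,0,0]],[[0,-12,0],[0,0,0]]]'
python3 - <<'E'
from bench import *
import cv2
cv2.imwrite("pics/w2.png",camera("wrist")[:,:,::-1])
E
```

```text
time: 4.5
ee_pos: [0.5126, -0.2338, 0.1659]
eef_rot: [-90.0, 0.0, -81.8]
wrist_force: [-0.5, -0.2, -3.9]
finger_gap: 0.0212
```

View pics/w2.png

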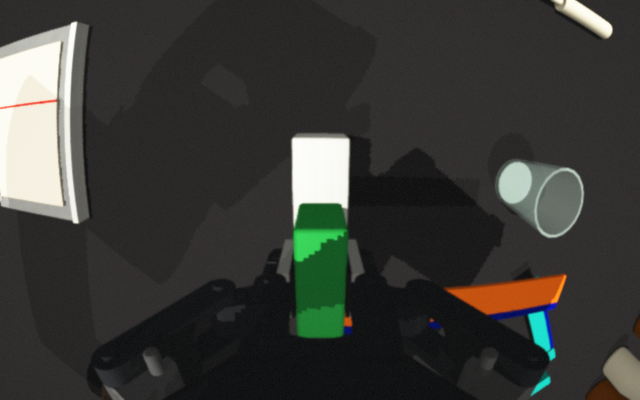

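```bash
python3 -m jog '[[[-13.2,0,2.2],[0,-1.57,0]],[[-13.2,0,2.2],[0,-1.57,0]],[[-13.2,0,2.2],[0,-1.57,0]],[[-13.2,0,2.2],[0,-1.57,0]],[[-13.2,0,2.2],[0,-1.57,0]],[[-13.2,0,2.2],[0,-1.57,0]],[[-13.2,0,2.2],[0,-1.57,0]],[[-13.2,0,2.2],[0,-1.57,0]],[[-13.2,0,2.2],[0,-1.57,0]],[[-13.2,0,2.2],[0,-1.57,0]],[[-13.2,0,2.2],[0,-1.57,0]],[[-13.2,0,2.2],[0,-1.57,0]]]'
```

```text
time: 5.75
ee_pos: [0.5154, -0.1, 0.1654]
eef_rot: [-90.0, 0.1, 8.2]
wrist_force: [0.2, -0.1, -4.3]
finger_gap: 0.0213
```

```bash
python3 -m jog '[[[2.4,0,12.2],[0,-1.477,0]],[[2.4,0,12.2],[0,-1.477,0]],[[2.4,0,12.2],[0,-1.477,0]],[[2.4,0,12.2],[0,-1.477,0]],[[2.4,0,12.2],[0,-1.477,0]],[[2.4,0,12.2],[0,-1.477,0]],[[2.4,0,12.2],[0,-1.477,0]],[[2.4,0,12.2],[0,-1.477,0]],[[2.4,0,12.2],[0,-1.477,0]],[[2.4,0,12.2],[0,-1.477,0]],[[2.4,0,12.2],[0,-1.477,0]],[[2.4,0,12.2],[0,-1.477,0]]]'
python3 -m jog '[[[0,0,0],[0,0,0]],[[0,0,0],[0,0,0]]]'
python3 - <<'E'
from bench import *
import cv2,json
json.dump({"pose":camera_model("wrist")["pose"].tolist()},open("w3.json","w"))
for n in("wrist","side","scene"): cv2.imwrite(f"pics/{n}3.png",camera(n)[:,:,::-1])
im=cv2.imread("pics/scene3.png")[170:350,330:560]
cv2.imwrite("pics/scene3c.png",cv2.resize(im,None,fx=3.3,fy=3.3,interpolation=cv2.INTER_CUBIC))
im=cv2.imread("pics/side3.png")[80:230,190:390]
cv2.imwrite("pics/side3c.png",cv2.resize(im,None,fx=4,fy=4,interpolation=cv2.INTER_CUBIC))
E
```

```text
time: 6.95
ee_pos: [0.5222, 0.024, 0.1659]
eef_rot: [-90.0, -0.0, 92.4]
wrist_force: [0.4, -1.0, -4.9]
finger_gap: 0.0213
time: 7.15
ee_pos: [0.5225, 0.024, 0.1662]
eef_rot: [-90.0, 0.0, 92.6]
wrist_force: [-0.1, 0.6, -3.5]
finger_gap: 0.0217
```

View pics/wrist3.png

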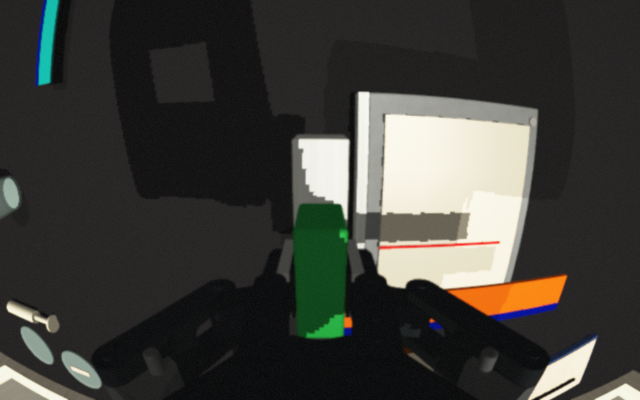

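View pics/scene3c.png

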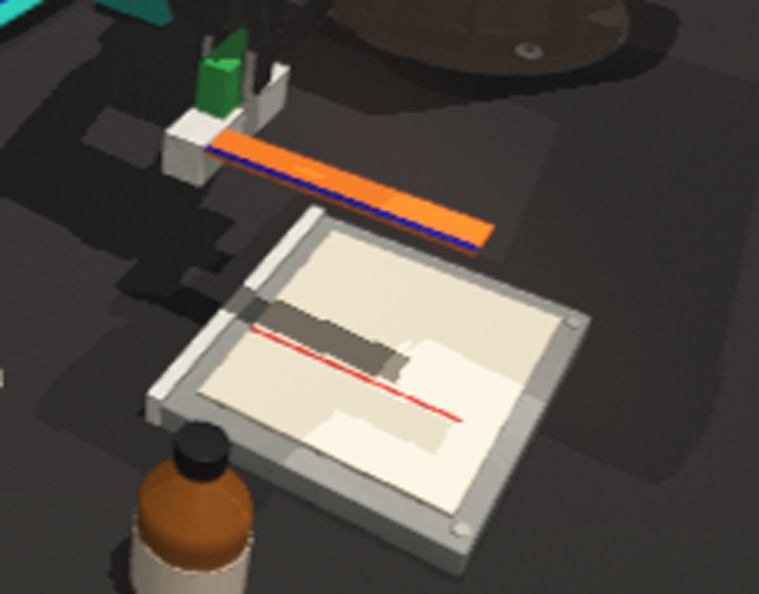

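View pics/side3c.png

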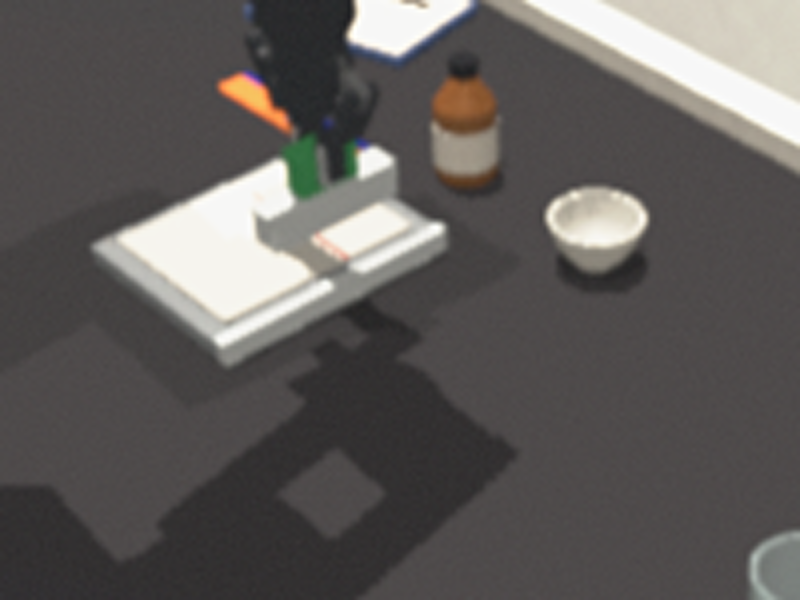

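```bash
python3 - <<'E'
import cv2
im=cv2.imread("pics/wrist3.png")[85:295,345:545]
cv2.imwrite("pics/w3c.png",cv2.resize(im[:110],None,fx=4,fy=4,interpolation=cv2.INTER_CUBIC))
cv2.imwrite("pics/w3d.png",cv2.resize(im[110:],None,fx=4,fy=4,interpolation=cv2.INTER_CUBIC))
E
```

```text
(no output)
```

View pics/w3c.png

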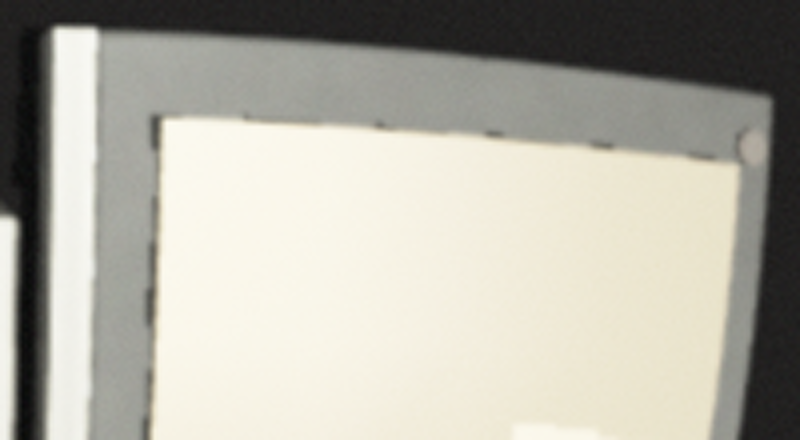

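View pics/w3d.png

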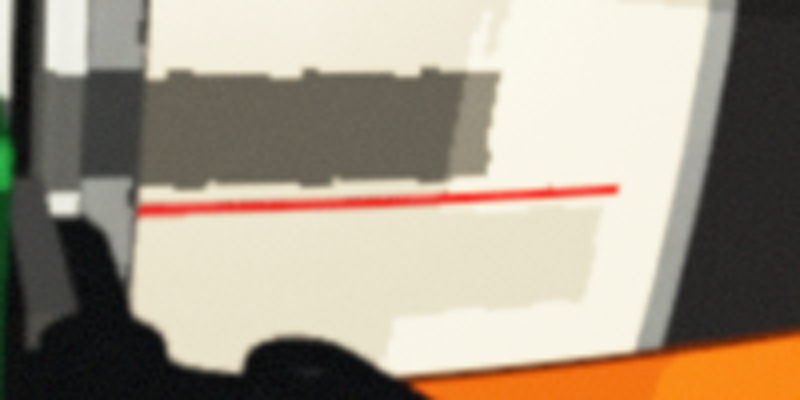

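```bash
python3 - <<'E'
from bench import *
from h import *
np.set_printoptions(precision=4,suppress=True)
mw=camera_model("wrist"); mw["pose"]=np.array(json.load(open("w3.json"))["pose"])
Q=np.array([.5464,.1592,np.radians(2.85)]); c,s=np.cos(Q[2]),np.sin(Q[2])
def b(p): d=p[:2]-Q[:2]; return np.array([c*d[0]+s*d[1],-s*d[0]+c*d[1]])
C=(345,85,4);D=(345,195,4)
for n,uv,a,z in(("c-120,-100",(51,27),C,.024),("c-120,-90",(98,28),C,.024),("c-120,100",(770,97),C,.02),("outer",(47,400),C,.024),("outer",(47,60),D,.024),("inner",(96,230),C,.024),("inner",(87,60),D,.024),("line0",(138,211),D,.024),("line1",(618,188),D,.024)):
    p=onz(mw,unc(uv,*a),z,True); print(n,p[:2],b(p)*1000)
E
```

```text
c-120,-100 [0.4308 0.0525] [-120.7498 -100.7792]
c-120,-90 [0.4302 0.063 ] [-120.8284  -90.2582]
c-120,100 [0.4213 0.2512] [-120.347    98.1311]
outer [0.5158 0.0571] [ -35.6097 -100.4195]
outer [0.5401 0.0591] [-11.2826 -99.7053]
inner [0.4758 0.0655] [-75.1467 -90.0895]
inner [0.5397 0.0686] [-11.2215 -90.1117]
line0 [0.5787 0.0855] [ 28.6219 -75.2478]
line1 [0.5712 0.2253] [28.0467 64.746 ]
```

```bash
python3 -m jog '[[[0,3,0.13],[0,0,0]],[[0,6,0.13],[0,0,0]],[[0,8.5,0.13],[0,0,0]],[[0,10,0.13],[0,0,0]],[[0,11,0.13],[0,0,0]],[[0,11.5,0.13],[0,0,0]],[[0,11.7,0.13],[0,0,0]],[[0,11.7,0.13],[0,0,0]],[[0,11.7,0.13],[0,0,0]],[[0,11.7,0.13],[0,0,0]]]'
python3 - <<'E'
from bench import *
import cv2,json
s=read_state();print(s["ee_pos"],s["eef_rot"],s["wrist_force"])
for n in("wrist","side","scene"): cv2.imwrite(f"pics/{n}4.png",camera(n)[:,:,::-1])
im=cv2.imread("pics/scene4.png")[230:340,350:550]
cv2.imwrite("pics/scene4c.png",cv2.resize(im,None,fx=4,fy=4,interpolation=cv2.INTER_CUBIC))
im=cv2.imread("pics/side4.png")[90:190,200:330]
cv2.imwrite("pics/side4c.png",cv2.resize(im,None,fx=6,fy=6,interpolation=cv2.INTER_CUBIC))
E
```

```text
time: 8.3
ee_pos: [0.5216, 0.0239, 0.0499]
eef_rot: [-90.1, 0.0, 92.8]
wrist_force: [0.1, 0.4, -4.6]
finger_gap: 0.0214
[0.52155902 0.02390212 0.04988124] [-9.00569052e+01  2.77785635e-03  9.27582034e+01] [ 0.0860632   0.35402854 -4.57351531]
```

View pics/wrist4.png

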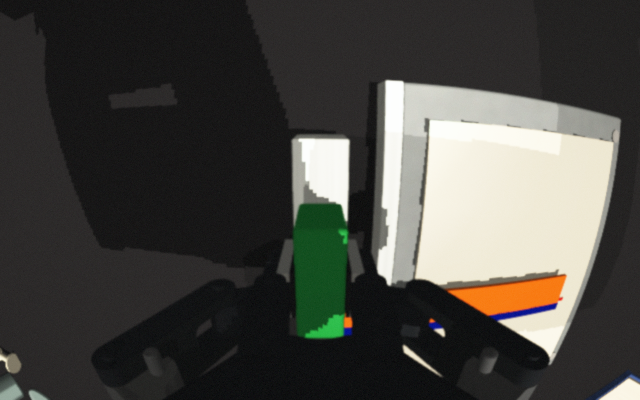

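View pics/scene4c.png

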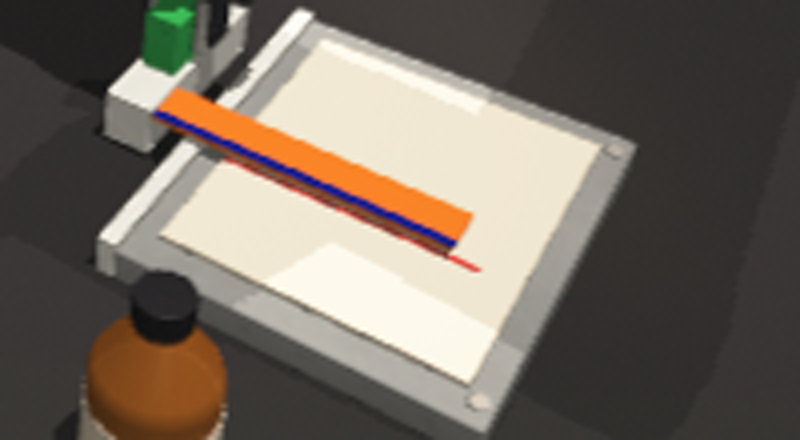

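View pics/side4c.png

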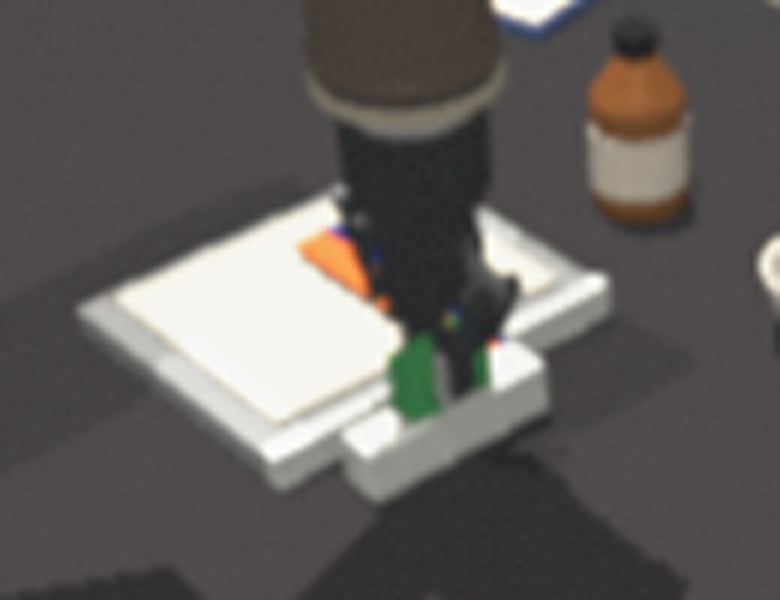

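```bash
python3 -m jog '[[[0,0.1,0],[0,0,0]],[[0,0.2,0],[0,0,0]],[[0,0.3,0],[0,0,0]],[[0,0.3,0],[0,0,0]],[[0,0.3,0],[0,0,0]]]'
python3 - <<'E'
from bench import *
from h import *
ms=camera_model("scene")
Q=np.array([.5464,.1592,np.radians(2.9)]); c,s=np.cos(Q[2]),np.sin(Q[2])
def b(p): d=p[:2]-Q[:2]; return np.array([c*d[0]+s*d[1],-s*d[0]+c*d[1]])*1000
for uv,z in(((155,114),.032),((453,246),.032),((222,160),.024),((480,270),.024)):
    print(b(onz(ms,unc(uv,350,230,4),z)))
E
```

```text
time: 8.95
ee_pos: [0.5218, 0.0239, 0.0466]
eef_rot: [-90.1, 0.0, 92.8]
wrist_force: [1.4, 0.8, 5.0]
finger_gap: 0.0213
[  27.28398288 -118.72834927]
[28.24713101 49.27252539]
[ 30.74530103 -75.28324307]
[27.73345413 64.15229866]
```

```bash
python3 -m jog '[[[0.3,-0.05,0],[0,0,0]],[[0.6,-0.05,0],[0,0,0]],[[0.9,-0.05,0],[0,0,0]],[[1.1,-0.05,0],[0,0,0]],[[1.3,-0.05,0],[0,0,0]],[[1.5,-0.05,0],[0,0,0]],[[1.6,-0.05,0],[0,0,0]],[[1.7,-0.05,0],[0,0,0]],[[1.7,-0.05,0],[0,0,0]],[[1.7,-0.05,0],[0,0,0]]]' - 30
```

```text
time: 9.95
ee_pos: [0.5203, 0.041, 0.0468]
eef_rot: [-90.0, -0.0, 92.8]
wrist_force: [-0.9, 0.4, -3.7]
finger_gap: 0.0217
```

```bash
python3 -m jog '[[[0.03,0,0],[0,0,0]],[[0.06,0,0],[0,0,0]],[[0.09,0,0],[0,0,0]],[[0.1,0,0],[0,0,0]],[[0.1,0,0],[0,0,0]]]'; python3 -m jog '[[[0.03,0,0],[0,0,0]],[[0.05,0,0],[0,0,0]],[[0.05,0,0],[0,0,0]],[[0.05,0,0],[0,0,0]]]'
```

```text
time: 10.45
ee_pos: [0.5203, 0.0419, 0.0468]
eef_rot: [-90.0, 0.0, 92.8]
wrist_force: [0.2, 0.1, -2.9]
finger_gap: 0.0212
time: 10.85
ee_pos: [0.5203, 0.0424, 0.0468]
eef_rot: [-90.0, -0.0, 92.8]
wrist_force: [-0.1, -0.9, -3.1]
finger_gap: 0.0212
```

```bash
python3 -m jog '[[[0.03,0,0],[0,0,0]],[[0.05,0,0],[0,0,0]],[[0.05,0,0],[0,0,0]],[[0.05,0,0],[0,0,0]]]'; python3 -m jog '[[[0.03,0,0],[0,0,0]],[[0.05,0,0],[0,0,0]],[[0.05,0,0],[0,0,0]],[[0.05,0,0],[0,0,0]]]'
```

```text
time: 11.25
ee_pos: [0.5203, 0.0429, 0.0468]
eef_rot: [-90.0, -0.0, 92.8]
wrist_force: [-0.1, 0.0, -3.6]
finger_gap: 0.0211
time: 11.65
ee_pos: [0.5202, 0.0434, 0.0468]
eef_rot: [-90.0, -0.0, 92.8]
wrist_force: [-0.1, 0.3, -2.8]
finger_gap: 0.0213
```

```bash
python3 -m jog '[[[0.03,0,0],[0,0,0]],[[0.05,0,0],[0,0,0]],[[0.05,0,0],[0,0,0]],[[0.05,0,0],[0,0,0]]]'; python3 -m jog '[[[0.03,0,0],[0,0,0]],[[0.04,0,0],[0,0,0]],[[0.04,0,0],[0,0,0]],[[0.04,0,0],[0,0,0]]]'
```

```text
time: 12.05
ee_pos: [0.5203, 0.0437, 0.0468]
eef_rot: [-90.0, 0.0, 92.8]
wrist_force: [-0.3, -5.1, -2.9]
finger_gap: 0.0215
time: 12.45
ee_pos: [0.5202, 0.0437, 0.0468]
eef_rot: [-90.0, 0.0, 92.8]
wrist_force: [0.9, -9.4, -2.6]
finger_gap: 0.0214
```

```bash
python3 -m jog '[[[0,0.02,0],[0,0,0]],[[0,0.04,0],[0,0,0]],[[0,0.04,0],[0,0,0]],[[0.01,0.04,0],[0,0,0]],[[0.02,0.04,0],[0,0,0]],[[0.02,0.04,0],[0,0,0]],[[0.02,0.04,0],[0,0,0]],[[0.02,0.04,0],[0,0,0]],[[0.02,0.04,0],[0,0,0]],[[0.02,0.04,0],[0,0,0]]]' - 20
python3 - <<'E'
from bench import *
import cv2
s=read_state();print(s["wrist_force"],s["moment"],s["eef_rot"])
for n in("scene","side"): cv2.imwrite(f"pics/{n}5.png",camera(n)[:,:,::-1])
im=cv2.imread("pics/scene5.png")[220:320,360:490]
cv2.imwrite("pics/scene5c.png",cv2.resize(im,None,fx=6,fy=6,interpolation=cv2.INTER_CUBIC))
im=cv2.imread("pics/side5.png")[120:190,220:320]
cv2.imwrite("pics/side5c.png",cv2.resize(im,None,fx=8,fy=8,interpolation=cv2.INTER_CUBIC))
E
```

```text
time: 13.45
ee_pos: [0.5204, 0.0438, 0.0467]
eef_rot: [-90.0, 0.0, 92.8]
wrist_force: [-0.2, -13.1, 3.5]
finger_gap: 0.0212
[ -0.19482042 -13.08828118   3.47951658] [-2.30165076  0.30174343  0.15625017] [-9.00241054e+01  4.09840772e-02  9.27848243e+01]
```

View pics/scene5c.png

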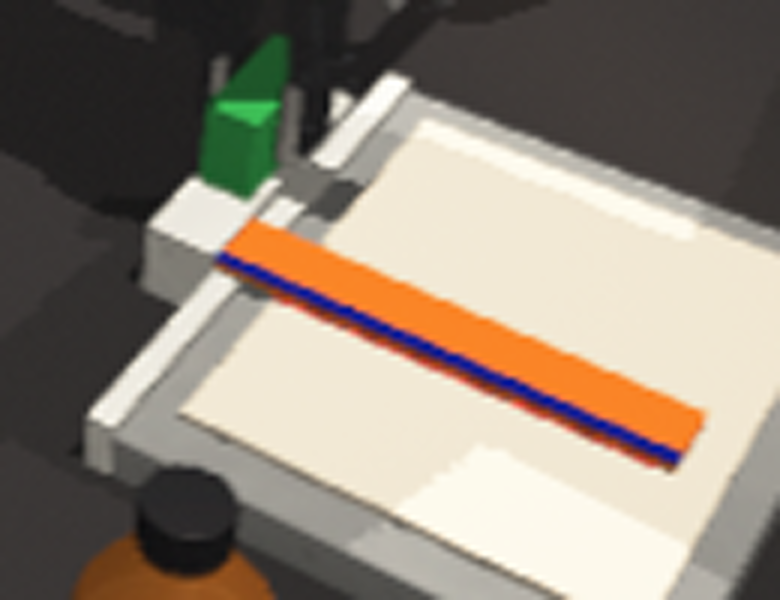

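View pics/side5c.png

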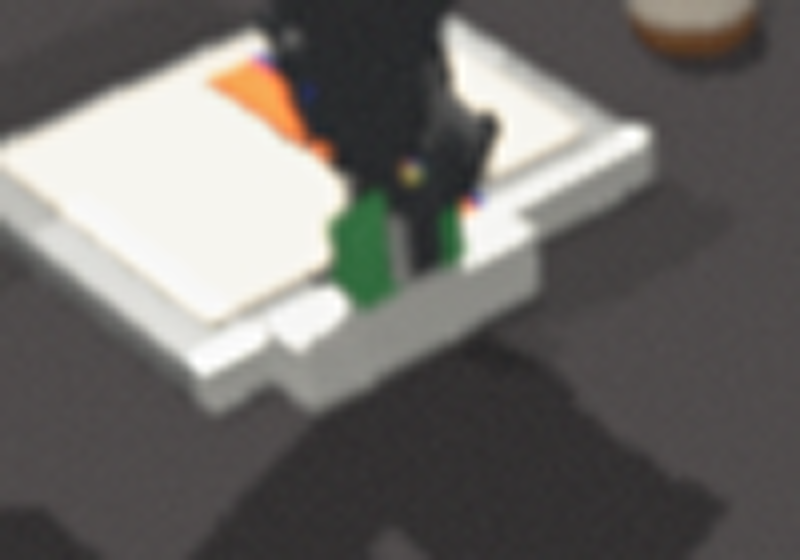

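```bash
python3 - <<'E'
from bench import *
from h import *
ms=camera_model("scene")
Q=np.array([.5464,.1592,np.radians(2.9)]); c,s=np.cos(Q[2]),np.sin(Q[2])
def b(p): d=p[:2]-Q[:2]; return np.array([c*d[0]+s*d[1],-s*d[0]+c*d[1]])*1000
print("blade top")
for uv in((218,262),(440,362),(678,466)): print(b(onz(ms,unc(uv,360,220,6),.029)))
print("line before (scene0,scene4)")
for uv in((180,198),(340,268),(500,338)): print(b(onz(ms,unc(uv,370,230,5),.024)))
print(b(onz(ms,unc((480,270),350,230,4),.024)))
print("line lower side now")
for uv in((290,305),(430,370),(600,448)): print(b(onz(ms,unc(uv,360,220,6),.024)))
E
```

```text
blade top
[ 29.40188655 -98.69084925]
[ 30.39480707 -12.56573727]
[29.9481972 69.8634866]
line before (scene0,scene4)
[ 28.91906432 -75.07665302]
[28.41923822 -2.43545432]
[27.96085369 64.18292047]
[27.73345413 64.15229866]
line lower side now
[ 29.463587   -69.30717325]
[ 30.80977669 -15.33243286]
[31.91705038 45.36881036]
```

```bash
python3 -m jog '[[[-0.03,0,0],[0,0,0]],[[-0.05,0,0],[0,0,0]],[[-0.05,0,0],[0,0,0]],[[-0.05,0,0],[0,0,0]]]'
python3 -m jog '[[[0,0,0],[0,0,0]],[[0,0,0],[0,0,0]],[[0,0,0],[0,0,0]],[[0,0,0],[0,0,0]],[[0,0,0],[0,0,0]],[[0,0,0],[0,0,0]],[[0,0,0],[0,0,0]],[[0,0,0],[0,0,0]]]' -0.2
```

```text
time: 13.95
ee_pos: [0.5204, 0.0437, 0.0467]
eef_rot: [-90.0, 0.0, 92.8]
wrist_force: [-0.9, -6.5, 2.5]
finger_gap: 0.0213
time: 14.75
ee_pos: [0.5202, 0.044, 0.0464]
eef_rot: [-90.0, -0.0, 92.8]
wrist_force: [1.1, 0.3, 1.5]
finger_gap: 0.0511
```

```bash
python3 -m jog '[[[0,-0.5,0],[0,0,0]],[[0,-1.5,0],[0,0,0]],[[0,-3,0],[0,0,0]],[[0,-5,0],[0,0,0]],[[0,-8,0],[0,0,0]],[[0,-11,0],[0,0,0]],[[0,-14,0],[0,0,0]],[[0,-17,3],[0,0,0]],[[0,-17,6],[0,0,0]],[[0,-17,8],[0,0,0]],[[0,-17,8],[0,0,0]],[[0,-17,8],[0,0,0]]]'
python3 - <<'E'
from bench import *
import cv2,json
json.dump({"pose":camera_model("wrist")["pose"].tolist()},open("w6.json","w"))
for n in("wrist","scene","side"): cv2.imwrite(f"pics/{n}6.png",camera(n)[:,:,::-1])
im=cv2.imread("pics/scene6.png")[220:320,360:490]
cv2.imwrite("pics/scene6c.png",cv2.resize(im,None,fx=6,fy=6,interpolation=cv2.INTER_CUBIC))
im=cv2.imread("pics/side6.png")[110:190,215:315]
cv2.imwrite("pics/side6c.png",cv2.resize(im,None,fx=7,fy=7,interpolation=cv2.INTER_CUBIC))
E
```

```text
time: 15.95
ee_pos: [0.4406, 0.0402, 0.2173]
eef_rot: [-90.1, 0.0, 92.8]
wrist_force: [0.3, -0.3, -0.1]
finger_gap: 0.0514
```

View pics/wrist6.png

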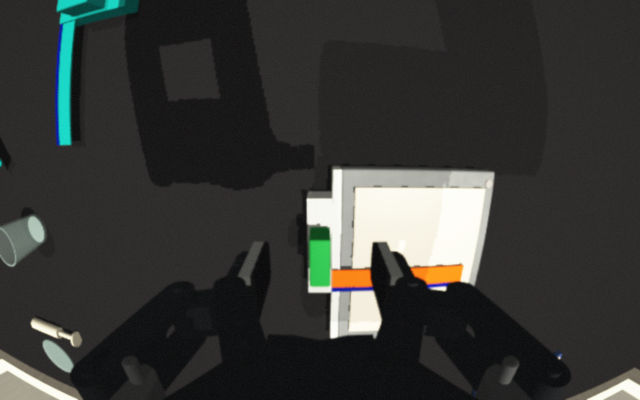

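View pics/scene6c.png

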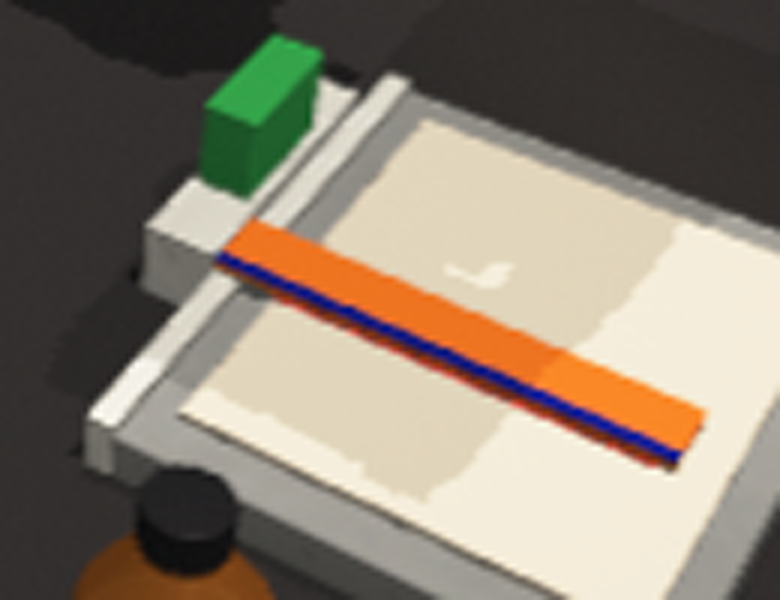

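View pics/side6c.png

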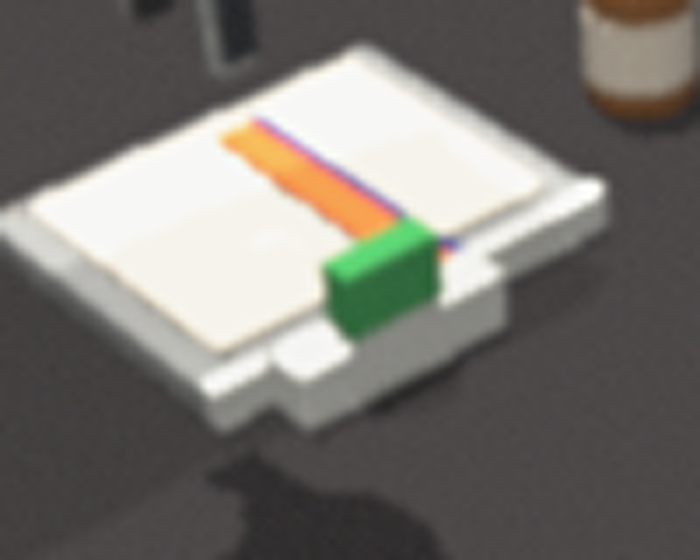

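```bash
python3 - <<'E'
import cv2
im=cv2.imread("pics/wrist6.png")[160:340,300:500]
cv2.imwrite("pics/w6a.png",cv2.resize(im[:,:100],None,fx=6,fy=6,interpolation=cv2.INTER_CUBIC)[:600])
cv2.imwrite("pics/w6b.png",cv2.resize(im[90:,:],None,fx=4,fy=4,interpolation=cv2.INTER_CUBIC))
cv2.imwrite("pics/w6d.png",cv2.resize(cv2.imread("pics/wrist6.png")[185:300,300:350],None,fx=5,fy=5,interpolation=cv2.INTER_CUBIC))
E
```

```text
(no output)
```

View pics/w6d.png

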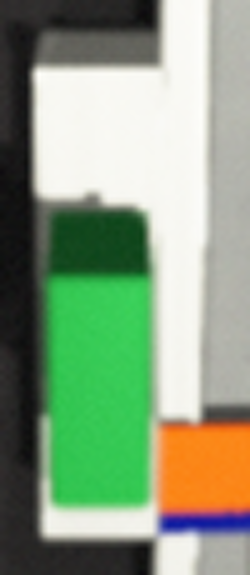

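View pics/w6b.png

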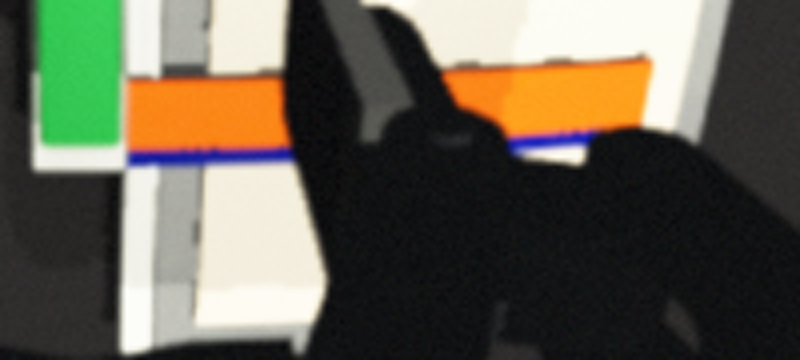

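```bash
python3 - <<'E'
from bench import *
from h import *
mw=camera_model("wrist"); mw["pose"]=np.array(json.load(open("w6.json"))["pose"])
ms=camera_model("scene"); md=camera_model("side")
Q=np.array([.5464,.1592,np.radians(2.9)]); c,s=np.cos(Q[2]),np.sin(Q[2])
def b(p): d=p[:2]-Q[:2]; return (np.array([c*d[0]+s*d[1],-s*d[0]+c*d[1]])*1000).round(2)
B=(300,250,4)
print("edge wrist",[b(onz(mw,unc(u,*B),.029,True)) for u in((130,166),(290,160),(575,141))])
D=(300,185,5)
print("stock inner top z32",[b(onz(mw,unc(u,*D),.032,True)) for u in((160,68),(155,535))])
print("guide outer top, beyond stock z24",[b(onz(mw,unc(u,*D),.024,True)) for u in((160,20),(157,560))], b(onz(mw,unc((121,345),*B),.024,True)))
F=(360,220,6);G=(215,110,7)
S=[(unc(u,*F),p) for u,p in[((145,228),(60,-14,32)),((208,105),(28,-11,70)),((252,127),(28,11,70)),((323,52),(-28,11,70)),((275,35),(-28,-11,70)),((245,198),(28,11,32)),((705,413),(30,184,29)),((680,463),(60,184,29))]]
T=[(unc(u,*G),p) for u,p in[((258,118),(60,184,29)),((222,138),(30,184,29)),((325,270),(-28,-11,70)),((345,282),(-28,-11,70))][:3]+[((440,238),(28,-11,70)),((410,215),(28,11,70)),((505,270),(60,-14,32)),((507,322),(60,-14,0)),((308,430),(-60,-14,0)),((308,380),(-60,-14,32))]]
for o in([(ms,0,S),(md,0,T)],[(ms,0,S)],[(md,0,T)]):
    q,r=fit(o,[.52,.044,.05]); print(b(q),np.degrees(q[2]),np.abs(r).max())
for n,uv in(("beaker",(250,193)),("bottle",(388,348)),("dish",(309,295))):pass
a=[__import__("cv2").imread(f"pics/scene{k}.png").astype(int) for k in(0,6)]
for n,(x,y,w,h) in {"beaker":(236,162,26,36),"bottle":(368,298,40,64),"dish":(287,270,46,40)}.items(): print(n,np.abs(a[0]-a[1])[y:y+h,x:x+w].mean())
E
```

```text
edge wrist [array([ 29.38, -99.08]), array([ 28.42, -49.27]), array([27.31, 45.98])]
stock inner top z32 [array([ -90.76, -101.31]), array([  28.09, -101.07])]
guide outer top, beyond stock z24 [array([ -99.38, -101.09]), array([  41.11, -100.14])] [ 108.54 -100.6 ]
[ -30.02 -114.5 ] 2.916284783399844 3.002400292728794
[ -29.46 -114.63] 3.1698978901159953 1.3720144388188373
[ -30.56 -114.19] 2.543869274620511 2.7547589548277074
beaker 10.173789173789174
bottle 7.00703125
dish 10.322101449275362
```

```bash
python3 - <<'E'
import cv2,numpy as np
o=[cv2.resize(cv2.imread(f"pics/scene{k}.png")[150:370,220:430],None,fx=1.9,fy=1.9) for k in(0,6)]
cv2.imwrite("pics/cmp.png",np.hstack(o))
E
```

```text
(no output)
```

View pics/cmp.png

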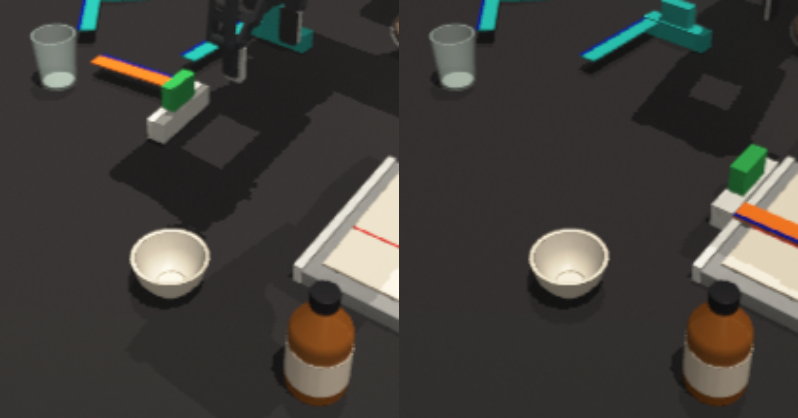

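The beaker, bottle and dish are where they were, so I'm handing in.

```bash
python3 -c "
from bench import *
print(close_job())"
```

```text
the job is handed in; nothing more can be done
None
```

I gripped the orange-bladed square by its green handle, lifted it clear of everything and turned it about 175°. I set it down, slid it to the guide and pressed it there at about 5–13 N by the wrist sensor for about 1.8 s. I then let go, raised the arm clear and handed the job in after about 16 s of the 72 s allowed. No verdict is reported.

What the last checks showed:
- **Flush:** No gap showed between stock and guide in the overhead wrist picture. The fitted square angle of 2.9° matches the board's 2.9°. The two outside cameras taken separately gave 3.2° and 2.5°, with misfits of up to 3 pixels.
- **Guide distance:** The fit of the two outside cameras puts the stock's inner face 0.5 mm off the guide plane, which is within measuring error.
- **Blade on the line:** The cameras put the blade edge at board x = 27.3 to 30.5 mm and the red line at about 28 to 29 mm. That is about 1 to 2 mm apart, and they must agree within 3.5 mm.
- **Bystanders:** The beaker, bottle and dish look unmoved when the first and last scene pictures are compared.
- **Robot:** It was clear of everything, with the wrist force near zero.

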